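Find the hidden release notch of a lamp plinth

ROBOT

A 6-joint arm with a two-finger parallel gripper is mounted at the origin on the work surface. World frame = base frame: x ahead of the robot, y to its left, z up, the work surface at z = 0. Lengths are in m, angles in rad, forces in N, time in s.
With the tool pointing down it reaches from about 0.35 to 0.775 m from the base axis. Payload 7.3 kg.
Tool frame: the origin (TCP) lies midway between the tips of the shut fingers; the grasp point (between the pads) lies 19 mm behind it (robot.grip_depth is the z of the grasp point in the tool frame, in m); z points along the fingers, y is the line along which they close (so a half turn about z gives the same grasp; the last joint's range is limited). The gripper opens to 92 mm and grips with 3 to 60 N. Pads are 19 mm wide; open, the fingers measure 130 mm over their backs; the gripper's body (75 mm by 190 mm) begins 47 mm behind the grasp point.
Start: joints at [1.182, 0.342, 1.524, -0, 1.275, -0.146], TCP at [0.126, 0.51, 0.227] pointing down, gripper open.
Joint ranges: [-2.53, 2.53], [-0.77, 2.02], [0.04, 2.7], [-1, 4.14], [0.28, 2.66], [-3.11, 3.11]. Speed limits (rad/s): [2.57, 2.57, 3.14, 3.14, 3.14, 3.14].

INTERFACE

Orientations are given as [roll, pitch, yaw] about the fixed x, y, z axes, in that order (R = Rz(yaw) Ry(pitch) Rx(roll)).
In Python, from cell import robot, viewer gives the robot as it stands.
- The arm moves only by the tool step_arm, never from a script. Its argument "increments" is a list of rows, each an object with "delta_pos": the shift along the tool's x, y, z in cm, a list of three; "dr": the turn, a rotation vector about the tool's x, y, z in degrees, a list of three; "fingers": the closure, from -1 (fully open) to 1 (shut), so that 0 is half open. In form: [{"delta_pos": [tx, ty, tz], "dr": [wx, wy, wz], "fingers": fingers}, ...]. A call has exactly 5 rows; each row is the pose to reach, as a shift and turn from the pose commanded when the call began, along the tool's axes at that moment; what a row does not reach only later rows make up. A row lasts 1/8 s, in which the tool goes at most 62.5 mm and 10.7 degrees, less where a joint would pass 70% of its speed; a pose out of reach is approached as far as the arm can. A call with a gripper value outside its range is refused whole. The fingers move at their own pace and stop on an object; "newtons" is the grip in N (left out, the last holds). Time passes only in rows, so rows that repeat a pose let the fingers close, or fill a call up. It gives the time, the measured TCP pose, the force, the opening and the grip force at its end, in the units of the state.
- robot.observe(): the state, without advancing time (a new reading comes with each control period).
- viewer.read_camera(name): name is "scene" or "top" or "wrist"; returns the picture (420x560x3 uint8, red, green, blue); there is no depth.
- viewer.camera_params(name): a dict with "K" (3x3 intrinsics, pixels), "T" (4x4, takes a point from camera to world coordinates). Camera axes: x right, y down, z forward; pixel columns grow to the right and rows downward; lengths in m; the calibration is good to about 2 mm. A picture is of the moment at which its call begins: read the wrist's pose just before it. camera_params takes no time and is no camera call; for the wrist camera it gives the pose at the moment of the call.
- robot.hand_in(): hands the job in; it is judged then, once.
The state is a dict: "time": time; "qpos": joint angles; "qvel": joint speeds; "joint_efforts": joint torques, N m; "tool_pos": TCP position; "tool_rot": TCP orientation; "contact_force": force on the tool from outside, world axes, zero at the start; "torque": the same for the moment, N m; "opening": finger opening in m; "grip_force": force on a finger pad.
Only numpy, scipy, OpenCV 4.12 (cv2) and the standard library are available. Lean on these libraries where they do the work, as an engineer would, in place of code of your own. Each camera call takes 0.05 s, during which the arm holds its last target. There are 200 camera calls.

TASK

Open the lamp plinth's front drawer by its hidden release: touch the top of the plinth's raised front edge at the white disc, sweep a fingertip from there along the edge until you find the notch, then press down the pad inside the notch until the drawer springs out, and move clear. Leave the drawer open, and do not pick up or shift any of the loose things around.

Things in the scene. Friction and masses are not known exactly. Their poses are not given: they have to be found in the camera images.
- plinth: dark wooden lamp plinth, fixed to the bench: 200 deep (its x), 320 long (its y). Origin at the centre of its underside; +x to its back, away from the robot, +y along its raised front edge, z up. Its deck is 47 high; a brass socket, 42 across, top 79 above the bench, is fixed on it 55 behind the centre. The drawer sits under the raised edge, its front flush with the plinth's front.
- edge_mid (a point): middle of the top of the raised wooden front edge: 320 long (along y), 30 thick (x), flat top 77 above the bench. One notch, 40 long, is cut down through its whole thickness (open front and back, vertical ends), wholly within 100 either side of this point, its place unknown. The notch's floor, of the same wood, is the release pad, 12 below the edge's top. Axes as the plinth's.
- stud_top (a point): centre of a flush white disc, 22 across, inlaid in the flat top of the raised edge, 30 from one end of it: 130 from the edge's middle, at plinth +y or -y, differing from run to run. The point is on the top surface; the edge is solid for 30 either side of it. Axes as the plinth's.
- release (a joint): how far the release pad in the notch is pressed straight down, m: 0 up, 0.010 fully down. Sprung: about 1.5 N to start, 4 N fully down; springs back up when let go. Beyond about 0.007 it unlatches the drawer.
- drawer (a joint): how far the drawer has slid out of the plinth's front (plinth -x), m: 0 shut, 0.045 fully out. A spring pushes it out by itself, in under a second, once the release pad has been pressed down; it is latched and cannot be pulled while shut. Its top lies 40 above the bench, below a finger in the notch.
- screwdriver: green-handled screwdriver lying to the left of the plinth; leave it alone. Origin at the centre of its underside
- pocket_tool: red folding pocket tool, 90 x 24 x 18, lying to the left of the plinth; leave it alone. Origin at the centre of its underside
- lamp_holder: loose brass lamp holder, 40 across and 50 tall, standing on the plinth's deck; leave it alone. Origin at the centre of its underside
- spare_bulb: loose amber bulb, 48 across and 76 tall, standing on its brass cap on the plinth's deck; leave it alone. Origin at the centre of its underside
- drill: orange and black cordless drill standing on its battery to the left of the plinth, about 200 tall; leave it alone. Origin at the centre of its underside
- wood_block: loose wood block, 100 x 70 x 30, to the right of the plinth; leave it alone. Origin at the centre of its underside
- pliers: red-handled pliers lying to the right of the plinth; leave it alone. Origin at the centre of its underside

How it is judged:
By the outcome, as a careful person would: the job done as asked, in the order asked, and still so for the second after the job is handed in, with the robot touching nothing.
It also fails if it takes over 69 s, if anything falls off the work surface, if the arm or the gripper's body presses on something with over 40 N, if the wrist force passes 120 N, or if a joint passes its speed limit or range.

## Working session

There is one attempt and no reset: what is moved stays moved. The work goes in short steps, Python scripts to look and compute and a tool call to move; the robot and the scene stay as the last step left them, time stands still between calls to the robot, and variables do not carry over. Pictures are saved under pics/ and viewed, at most 10 in all, crops included, and the job is handed in when it is done.

Besides the shell and the picture viewer there is one more tool, called after "Request:" by a JSON object that holds its "fn" and its "kwargs". step_arm: Moves the arm, as the interface text tells. Its arguments: {"type":"object","properties":{"increments":{"type":"array"},"newtons":{"type":"number"}},"required":["increments"]}

```bash
mkdir -p pics; python3 - <<'E'
from cell import robot, viewer
import cv2
s=robot.observe(); print(s)
for n in("top","scene"):
    cv2.imwrite(f"pics/{n}0.png",viewer.read_camera(n)[:,:,::-1]); p=viewer.camera_params(n); print(n,p["K"].tolist(),p["T"].round(4).tolist())
E
```

```text
{'time': 0.0, 'qpos': array([ 1.18200573e+00,  3.42714412e-01,  1.52502884e+00, -8.41210671e-06,
        1.27535514e+00, -1.45979191e-01]), 'qvel': array([-1.06609618e-03, -3.08818987e-05,  1.94105187e-04, -7.37638188e-04,
       -2.10902662e-03, -1.10543839e-05]), 'joint_efforts': array([ 1.63077697e-03, -4.31246138e+01, -2.44218957e+01,  7.19641708e-02,
        5.60781977e-02, -1.52619355e-04]), 'tool_pos': array([0.12604418, 0.50923298, 0.22604513]), 'tool_rot': array([-3.14010176e+00, -2.11068007e-04,  2.89878354e+00]), 'contact_force': array([ 0.05869414, -0.48183438,  0.51235516]), 'torque': array([-0.01494264, -0.01357611,  0.02716842]), 'grip_force': 0.0, 'opening': 0.0918588575954542}
top [[422.10359070708483, 0.0, 276.8201141175982], [0.0, 422.10359070708483, 208.1637680414763], [0.0, 0.0, 1.0]] [[0.0166, -0.996, 0.0873, 0.4473], [-0.9997, -0.0149, 0.0197, 0.0095], [-0.0183, -0.0876, -0.996, 1.2087], [0.0, 0.0, 0.0, 1.0]]
scene [[434.82317892545274, 0.0, 270.88134241474614], [0.0, 434.82317892545274, 204.42596341747932], [0.0, 0.0, 1.0]] [[-0.7349, 0.594, -0.3273, 0.9326], [0.6781, 0.6374, -0.3658, 0.4339], [-0.0086, -0.4908, -0.8712, 1.0349], [0.0, 0.0, 0.0, 1.0]]
```

View pics/top0.png

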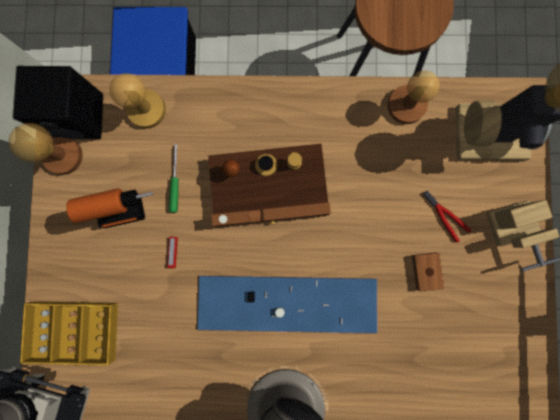

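View pics/scene0.png

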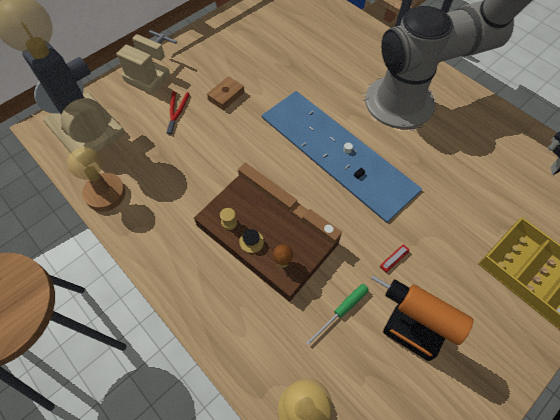

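Disc at top (223,219) and scene (329,230). The plinth is at top (210–330, 145–226), with a likely notch near top (262,214) and scene (303,208).

```bash
cat > h.py <<'E'
import numpy as np, cv2
from cell import robot, viewer
def ray(p,u,v):
    d=p["T"][:3,:3]@np.linalg.solve(p["K"],[u,v,1.]); return p["T"][:3,3],d
def onz(p,u,v,z):
    o,d=ray(p,u,v); return o+d*(z-o[2])/d[2]
def proj(p,X):
    c=np.linalg.inv(p["T"])@np.append(X,1); q=p["K"]@c[:3]; return q[:2]/q[2]
def white(im,box):
    a,b,c,d=box; g=im[c:d,a:b].min(2); w=np.clip(g.astype(float)-110,0,None); 
    y,x=np.mgrid[c:d,a:b]; return (x*w).sum()/w.sum(),(y*w).sum()/w.sum(),w.sum()
E
python3 - <<'E'
from h import *
t=cv2.imread("pics/top0.png"); s=cv2.imread("pics/scene0.png")
pt=viewer.camera_params("top");ps=viewer.camera_params("scene")
for im,p,b in((t,pt,(215,232,211,227)),(s,ps,(320,338,222,238))):
    u,v,w=white(im,b); print(u,v,w,onz(p,u,v,.077))
A=cv2.resize(t[140:235,200:340],None,fx=5,fy=5,interpolation=2)
B=cv2.resize(s[155:305,190:345],None,fx=5,fy=5,interpolation=2)[:600]
A=cv2.convertScaleAbs(A,alpha=2); B=cv2.convertScaleAbs(B,alpha=1.5)
cv2.imwrite("pics/A.png",A);cv2.imwrite("pics/B.png",B)
E
```

```text
222.5805564047692 218.64078263527972 3271.0 [0.51604472 0.1774094  0.077     ]
328.2697566628042 228.2665121668598 4315.0 [0.51528654 0.17676632 0.077     ]
```

View pics/A.png

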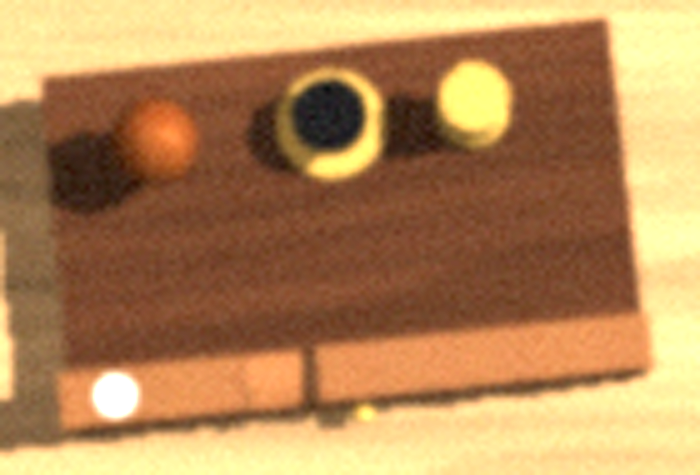

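View pics/B.png

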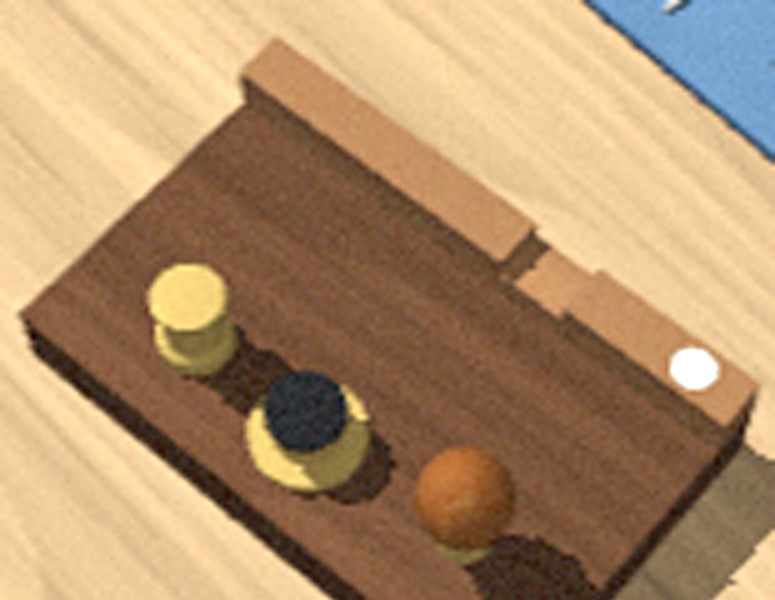

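The notch shows at A x≈245–310 and B around (550,265), about 90 mm from the disc. The disc is at plinth +y. Next I'll compute the heading and the move geometry.

```bash
cat >> h.py <<'E'
def T():
    from scipy.spatial.transform import Rotation as R
    s=robot.observe(); return s,R.from_euler("xyz",s["tool_rot"]).as_matrix()
E
python3 - <<'E'
from h import *
pt=viewer.camera_params("top");ps=viewer.camera_params("scene")
a=lambda x,y,z=.077:onz(pt,200+(x-2)/5,140+(y-2)/5,z).round(4)
b=lambda x,y,z=.077:onz(ps,190+(x-2)/5,155+(y-2)/5,z).round(4)
for n,q in dict(fl=a(62,430),fr=a(650,370),bl=a(62,368),br=a(640,315),n1=a(245,382),n2=a(304,378),bulb=a(160,140,.1),hold=a(474,100,.097),
  Bn1f=b(600,272),Bn1b=b(565,315),Bn2f=b(535,232),Bn2b=b(502,262),Bfr=b(278,40),Bbl=b(728,424),Bfl=b(757,385),Bbr=b(243,78)).items(): print(n,q)
s,R=T();print(R.round(3))
E
```

```text
fl [0.4969 0.2054 0.077 ]
fr [ 0.534 -0.11   0.077]
bl [0.5303 0.2064 0.077 ]
br [ 0.5636 -0.1045  0.077 ]
n1 [0.5242 0.1074 0.077 ]
n2 [0.5269 0.0757 0.077 ]
bulb [0.6512 0.1537 0.1   ]
hold [ 0.6756 -0.0133  0.097 ]
Bn1f [0.5105 0.1076 0.077 ]
Bn1b [0.5405 0.113  0.077 ]
Bn2f [0.5182 0.0688 0.077 ]
Bn2b [0.5425 0.07   0.077 ]
Bfr [ 0.5359 -0.1096  0.077 ]
Bbl [0.5248 0.2088 0.077 ]
Bfl [0.4992 0.2041 0.077 ]
Bbr [ 0.5655 -0.1038  0.077 ]
[[-0.971  0.24  -0.001]
 [ 0.24   0.971 -0.001]
 [ 0.    -0.001 -1.   ]]
```

Request:
{"fn": "step_arm", "kwargs": {"increments": [{"delta_pos": [-5,-3.2,0],"dr": [0,0,10],"fingers": 1},{"delta_pos": [-10,-6.4,0],"dr": [0,0,20],"fingers": 1},{"delta_pos": [-15,-9.6,0],"dr": [0,0,30],"fingers": 1},{"delta_pos": [-20,-12.8,0],"dr": [0,0,40],"fingers": 1},{"delta_pos": [-25,-16,0],"dr": [0,0,50],"fingers": 1}], "newtons": 10}}

```text
time: 0.72
tool_pos: [0.3313, 0.2926, 0.2266]
tool_rot: [-3.142, -0.0, 2.021]
contact_force: [1.0, 0.8, 0.4]
opening: 0.0468
grip_force: 0.0
```

```bash
cat >> h.py <<'E'
def go(x,y,z,deg=6.5):
    s,R=T(); d=np.array([x,y,z])-s["tool_pos"]
    a=np.degrees(np.arctan2(R[1,1],R[0,1]))
    print(s["time"],s["tool_pos"].round(4),"F",s["contact_force"].round(2),"open",round(s["opening"],4),"tool cm",(R.T@d*100).round(2),"turn z",round(a-deg,2)); print(R.round(3).tolist())
E
python3 -c "
from h import *
go(.5155,.177,.13)"
```

```text
0.725 [0.3313 0.2926 0.2266] F [1.02 0.78 0.4 ] open 0.0468 tool cm [-18.42  11.56   9.66] turn z 19.27
[[-0.435, 0.901, -0.0], [0.901, 0.435, 0.0], [0.0, -0.0, -1.0]]
```

Request:
{"fn": "step_arm", "kwargs": {"increments": [{"delta_pos": [-4.6,2.9,1],"dr": [0,0,5],"fingers": 1},{"delta_pos": [-9.2,5.8,2],"dr": [0,0,10],"fingers": 1},{"delta_pos": [-13.8,8.7,3],"dr": [0,0,15],"fingers": 1},{"delta_pos": [-18.4,11.6,5],"dr": [0,0,19.3],"fingers": 1},{"delta_pos": [-18.4,11.6,8],"dr": [0,0,19.3],"fingers": 1}]}}

```text
time: 1.35
tool_pos: [0.5188, 0.1777, 0.1459]
tool_rot: [3.139, 0.0, 1.684]
contact_force: [-0.8, 1.1, -0.3]
opening: 0.0011
grip_force: 0.0
```

Request:
{"fn": "step_arm", "kwargs": {"increments": [{"delta_pos": [0,0,0],"dr": [0,0,0],"fingers": 1},{"delta_pos": [0,0,0],"dr": [0,0,0],"fingers": 1},{"delta_pos": [0,0,0],"dr": [0,0,0],"fingers": 1},{"delta_pos": [0,0,0],"dr": [0,0,0],"fingers": 1},{"delta_pos": [0,0,0],"dr": [0,0,0],"fingers": 1}]}}

```text
time: 1.98
tool_pos: [0.5156, 0.1803, 0.1473]
tool_rot: [3.141, -0.0, 1.69]
contact_force: [0.3, 0.6, -0.9]
opening: 0.0002
grip_force: 0.0
```

```bash
python3 -c "
from h import *
go(.5155,.177,.077)
im=viewer.read_camera('wrist');cv2.imwrite('pics/w1.png',im[:,:,::-1])
p=viewer.camera_params('wrist');print(proj(p,[.5155,.177,.077]),proj(p,robot.observe()['tool_pos']),p['T'].round(3))"
```

```text
1.975 [0.5156 0.1803 0.1473] F [ 0.31  0.64 -0.94] open 0.0002 tool cm [-0.32 -0.05  7.03] turn z 0.31
[[-0.119, 0.993, 0.001], [0.993, 0.119, 0.0], [0.0, 0.001, -1.0]]
[277.52473148 225.12580311] [278.18912925 265.63611425] [[ 0.993  0.113  0.034  0.506]
 [ 0.118 -0.952 -0.284  0.256]
 [ 0.     0.286 -0.958  0.305]
 [ 0.     0.     0.     1.   ]]
```

View pics/w1.png

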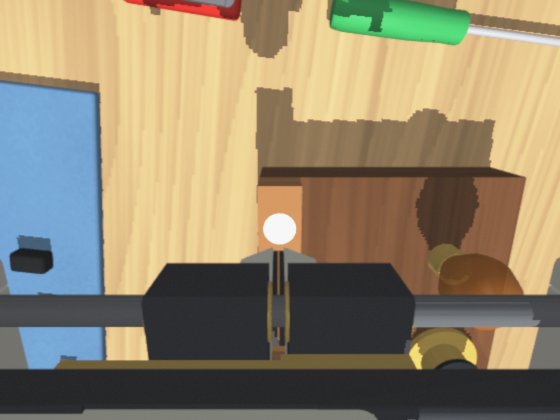

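The wrist picture shows the disc at (279,229), within 2 mm of the prediction. The edge runs vertically, so the yaw is good.

Request:
{"fn": "step_arm", "kwargs": {"increments": [{"delta_pos": [-0.5,0,1.5],"dr": [0,0,0.3],"fingers": 1},{"delta_pos": [-0.5,0,3.5],"dr": [0,0,0.3],"fingers": 1},{"delta_pos": [-0.5,0,5.5],"dr": [0,0,0.3],"fingers": 1},{"delta_pos": [-0.5,0,6.3],"dr": [0,0,0.3],"fingers": 1},{"delta_pos": [-0.5,0,6.6],"dr": [0,0,0.3],"fingers": 1}]}}

```text
time: 2.65
tool_pos: [0.5159, 0.1748, 0.08]
tool_rot: [-3.141, 0.0, 1.684]
contact_force: [0.1, -0.6, -0.7]
opening: 0.0006
grip_force: 0.0
```

Request:
{"fn": "step_arm", "kwargs": {"increments": [{"delta_pos": [0,0,0.1],"dr": [0,0,0],"fingers": 1},{"delta_pos": [0,0,0.2],"dr": [0,0,0],"fingers": 1},{"delta_pos": [0,0,0.3],"dr": [0,0,0],"fingers": 1},{"delta_pos": [0,0,0.4],"dr": [0,0,0],"fingers": 1},{"delta_pos": [0,0,0.4],"dr": [0,0,0],"fingers": 1}]}}

```text
time: 3.28
tool_pos: [0.5163, 0.1751, 0.0773]
tool_rot: [3.141, -0.0, 1.684]
contact_force: [-0.6, -0.2, 5.2]
opening: 0.0005
grip_force: 2.4
```

```bash
python3 -c "
from h import *
go(.516,.175,.077)"
```

```text
3.275 [0.5163 0.1751 0.0773] F [-0.6  -0.24  5.22] open 0.0005 tool cm [-0.   -0.03  0.03] turn z -0.01
[[-0.113, 0.994, 0.001], [0.994, 0.113, 0.0], [0.0, 0.001, -1.0]]
```

Request:
{"fn": "step_arm", "kwargs": {"increments": [{"delta_pos": [-0.6,0,0],"dr": [0,0,0],"fingers": 1},{"delta_pos": [-1.2,0,0],"dr": [0,0,0],"fingers": 1},{"delta_pos": [-1.8,0,0],"dr": [0,0,0],"fingers": 1},{"delta_pos": [-2.4,0,0],"dr": [0,0,0],"fingers": 1},{"delta_pos": [-3,0,0],"dr": [0,0,0],"fingers": 1}]}}

```text
time: 3.9
tool_pos: [0.52, 0.1454, 0.0773]
tool_rot: [3.14, -0.001, 1.684]
contact_force: [-0.4, 4.4, 4.7]
opening: 0.0004
grip_force: 2.8
```

Request:
{"fn": "step_arm", "kwargs": {"increments": [{"delta_pos": [-0.6,0,0],"dr": [0,0,0],"fingers": 1},{"delta_pos": [-1.2,0,0],"dr": [0,0,0],"fingers": 1},{"delta_pos": [-1.8,0,0],"dr": [0,0,0],"fingers": 1},{"delta_pos": [-2.4,0,0],"dr": [0,0,0],"fingers": 1},{"delta_pos": [-3,0,0],"dr": [0,0,0],"fingers": 1}]}}

```text
time: 4.53
tool_pos: [0.5234, 0.1156, 0.0773]
tool_rot: [3.14, -0.001, 1.684]
contact_force: [-1.0, 4.2, 5.6]
opening: 0.0004
grip_force: 2.9
```

```bash
python3 -c "
from h import *
go(.526,.0885,.077)"
```

```text
4.525 [0.5234 0.1156 0.0773] F [-0.96  4.22  5.64] open 0.0004 tool cm [-2.72 -0.04  0.02] turn z -0.03
[[-0.113, 0.994, 0.001], [0.994, 0.113, 0.001], [0.001, 0.002, -1.0]]
```

Contact has held at about 5 N. The notch should start to take the tip within the next 20–27 mm.

Request:
{"fn": "step_arm", "kwargs": {"increments": [{"delta_pos": [-0.4,0,0],"dr": [0,0,0],"fingers": 1},{"delta_pos": [-0.8,0,0],"dr": [0,0,0],"fingers": 1},{"delta_pos": [-1.2,0,0],"dr": [0,0,0],"fingers": 1},{"delta_pos": [-1.6,0,0],"dr": [0,0,0],"fingers": 1},{"delta_pos": [-2,0,0],"dr": [0,0,0],"fingers": 1}]}}

```text
time: 5.15
tool_pos: [0.5252, 0.0951, 0.0767]
tool_rot: [3.141, 0.0, 1.684]
contact_force: [0.2, -0.1, -0.6]
opening: 0.0003
grip_force: 0.0
```

Request:
{"fn": "step_arm", "kwargs": {"increments": [{"delta_pos": [-0.2,0,0],"dr": [0,0,0],"fingers": 1},{"delta_pos": [-0.4,0,0],"dr": [0,0,0],"fingers": 1},{"delta_pos": [-0.6,0,0],"dr": [0,0,0],"fingers": 1},{"delta_pos": [-0.8,0,0],"dr": [0,0,0],"fingers": 1},{"delta_pos": [-0.8,0,0],"dr": [0,0,0],"fingers": 1}]}}

```text
time: 5.78
tool_pos: [0.5261, 0.0875, 0.0767]
tool_rot: [-3.142, -0.0, 1.684]
contact_force: [0.7, 0.1, -0.1]
opening: 0.0005
grip_force: 0.0
```

```bash
python3 -c "
from h import *
go(.526,.0885,.077)"
```

```text
5.775 [0.5261 0.0875 0.0767] F [ 0.74  0.08 -0.12] open 0.0005 tool cm [ 0.1   0.01 -0.03] turn z -0.02
[[-0.113, 0.994, -0.0], [0.994, 0.113, 0.0], [0.0, -0.0, -1.0]]
```

Force dropped to zero, so the tip is in the notch. Pressing the pad now.

Request:
{"fn": "step_arm", "kwargs": {"increments": [{"delta_pos": [0,0,0.6],"dr": [0,0,0],"fingers": 1},{"delta_pos": [0,0,1.1],"dr": [0,0,0],"fingers": 1},{"delta_pos": [0,0,1.5],"dr": [0,0,0],"fingers": 1},{"delta_pos": [0,0,1.8],"dr": [0,0,0],"fingers": 1},{"delta_pos": [0,0,2.1],"dr": [0,0,0],"fingers": 1}]}}

```text
time: 6.4
tool_pos: [0.5259, 0.0877, 0.0556]
tool_rot: [-3.141, -0.0, 1.684]
contact_force: [-2.6, 0.3, 3.4]
opening: 0.0007
grip_force: 1.8
```

Request:
{"fn": "step_arm", "kwargs": {"increments": [{"delta_pos": [0,0,0.1],"dr": [0,0,0],"fingers": 1},{"delta_pos": [0,0,0.1],"dr": [0,0,0],"fingers": 1},{"delta_pos": [0,0,0.1],"dr": [0,0,0],"fingers": 1},{"delta_pos": [0,0,0.1],"dr": [0,0,0],"fingers": 1},{"delta_pos": [0,0,0.1],"dr": [0,0,0],"fingers": 1}]}}

```text
time: 7.02
tool_pos: [0.5259, 0.0877, 0.0552]
tool_rot: [3.142, -0.0, 1.684]
contact_force: [-2.1, 0.8, 8.2]
opening: 0.0005
grip_force: 4.0
```

```bash
python3 - <<'E'
from h import *
go(.526,.0885,.16)
t=viewer.read_camera("top");cv2.imwrite("pics/C.png",cv2.resize(t[130:245,190:345,::-1],None,fx=5,fy=5,interpolation=2))
E
```

```text
7.025 [0.5259 0.0877 0.0552] F [-2.06  0.84  8.19] open 0.0005 tool cm [  0.08   0.02 -10.48] turn z -0.01
[[-0.113, 0.994, 0.0], [0.994, 0.113, 0.0], [0.0, 0.0, -1.0]]
```

View pics/C.png

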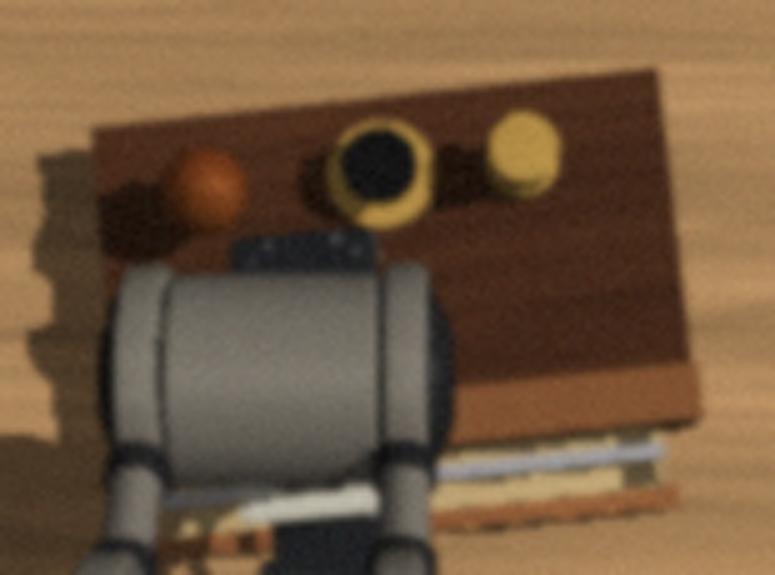

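The pad is fully down at z=0.055 and the drawer is out, seen along row ~500 of the picture. Retreating straight up.

Request:
{"fn": "step_arm", "kwargs": {"increments": [{"delta_pos": [0,0,-1],"dr": [0,0,0],"fingers": 1},{"delta_pos": [0,0,-3],"dr": [0,0,0],"fingers": 1},{"delta_pos": [0,0,-7],"dr": [0,0,0],"fingers": 1},{"delta_pos": [0,0,-11],"dr": [0,0,0],"fingers": 1},{"delta_pos": [0,0,-15],"dr": [0,0,0],"fingers": 1}]}}

```text
time: 7.7
tool_pos: [0.526, 0.0875, 0.2062]
tool_rot: [3.141, 0.0, 1.684]
contact_force: [0.0, -0.3, -0.1]
opening: 0.0004
grip_force: 0.0
```

Request:
{"fn": "step_arm", "kwargs": {"increments": [{"delta_pos": [0,-3,0],"dr": [0,0,0],"fingers": 1},{"delta_pos": [0,-6,0],"dr": [0,0,0],"fingers": 1},{"delta_pos": [0,-9,0],"dr": [0,0,0],"fingers": 1},{"delta_pos": [0,-10,0],"dr": [0,0,0],"fingers": 1},{"delta_pos": [0,-10,0],"dr": [0,0,0],"fingers": 1}]}}

```text
time: 8.32
tool_pos: [0.427, 0.0762, 0.2051]
tool_rot: [3.14, 0.0, 1.684]
contact_force: [-0.1, 0.8, 0.4]
opening: 0.0002
grip_force: 0.0
```

Request:
{"fn": "step_arm", "kwargs": {"increments": [{"delta_pos": [0,0,0],"dr": [0,0,0],"fingers": 1},{"delta_pos": [0,0,0],"dr": [0,0,0],"fingers": 1},{"delta_pos": [0,0,0],"dr": [0,0,0],"fingers": 1},{"delta_pos": [0,0,0],"dr": [0,0,0],"fingers": 1},{"delta_pos": [0,0,0],"dr": [0,0,0],"fingers": 1}]}}

```text
time: 8.95
tool_pos: [0.4267, 0.0763, 0.2047]
tool_rot: [-3.142, -0.0, 1.684]
contact_force: [-0.8, 0.0, -0.6]
opening: 0.0005
grip_force: 0.0
```

```bash
python3 - <<'E'
from h import *
go(.526,.0885,.16)
s=viewer.read_camera("scene");cv2.imwrite("pics/D.png",s[:,:,::-1])
E
```

```text
8.95 [0.4267 0.0763 0.2047] F [-0.77  0.01 -0.56] open 0.0005 tool cm [ 0.09 10.    4.47] turn z -0.01
[[-0.113, 0.994, -0.0], [0.994, 0.113, 0.0], [0.0, -0.0, -1.0]]
```

View pics/D.png

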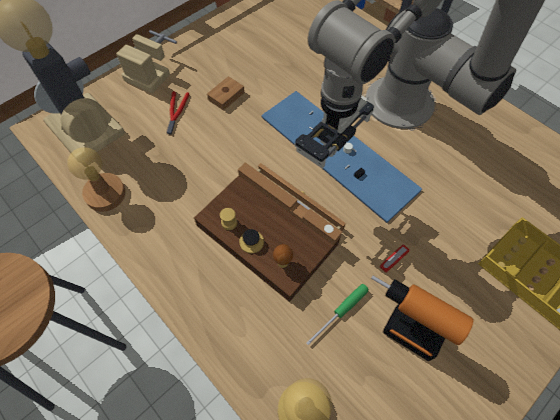

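The drawer is open in front of the edge, from (260,165) to (345,225). The loose things are where they were, and the arm is clear.

```bash
python3 -c "
from cell import robot
print(robot.hand_in())"
```

```text
the job is handed in; nothing more can be done
None
```

The drawer is open and the job is handed in at about 9 s: I touched the white disc, swept along the edge to the notch, pressed the pad fully down and moved clear, and nothing loose looks moved in the last picture.

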